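# Take the weight off the moist chamber and hold its lid at 45 degrees

### The arm

A 6-joint arm with a two-finger parallel gripper is mounted at the origin on a cart in front of the work surface, level with it; the furniture and walls round the work are solid. World frame = base frame: x ahead of the robot, y to its left, z up, the work surface at z = 0. Lengths are in mm, angles in rad, forces in N, time in s.
With the tool pointing down it reaches from about 275 to 750 mm from the base axis. Payload 10.2 kg.
Tool frame: the origin (TCP) lies between the finger pads, 19 mm behind the fingertips; this is the grasp point; z points along the fingers, y is the line along which they close (so a half turn about z gives the same grasp; the last joint's range is limited). The gripper opens to 85 mm and grips with 20 to 120 N. Pads are 22 mm wide; open, the fingers measure 114 mm over their backs; the gripper's body (76 mm by 85 mm) begins 54 mm behind the grasp point. The pads swing forward as they close: fully open they stand 13 mm farther back than shut.
Start: joints at [-1.473, 0.313, 1.498, -0, 1.331, -0.223], TCP at [165.533, -498.227, 249.994] pointing down, gripper open.
Joint ranges: [-2.94, 2.94], [-0.97, 2.17], [0.19, 2.56], [-1.23, 4.37], [0.02, 3.11], [-2.88, 2.88]. Speed limits (rad/s): [2.39, 2.39, 3.01, 3.14, 3.14, 3.14].

### API

Orientations are given as a unit quaternion [w, x, y, z].
In Python, from rig import sense, capture, finish_job gives the robot as it stands. The module is installed in compiled form; this text tells all that it offers.
- The arm moves only by the tool move_arm, never from a script. Its argument "moves" is a list of rows, each an object with "turn": the turn, a rotation vector about the tool's x, y, z in rad, a list of three; "translation": the shift along the tool's x, y, z in mm, a list of three; "hand": the opening, from 0 (shut) to 1 (fully open). In form: [{"turn": [wx, wy, wz], "translation": [x, y, z], "hand": hand}, ...]. A call has 1 to 10 rows; each row shifts and turns the commanded pose from where the row before left it, along the tool's axes as they then stand; what a row does not reach is not made up. A row lasts 1/12 s, in which the tool goes at most 41.7 mm and 7.16 degrees, less where a joint would pass 70% of its speed; a pose out of reach is approached as far as the arm can. A call with a gripper value outside its range is refused whole. The fingers move at their own pace and stop on an object; "grip_force" is the grip in N (left out, the last holds). Time passes only in rows, so rows that do not move let the fingers close. It gives the time, the measured TCP pose, the force, the opening and the grip force at its end, in the units of the state.
- sense(): the state, without advancing time (a new reading comes with each control period).
- capture(name): name is "side" or "top" or "wrist"; returns a dict with "image" (480x640x3 uint8, blue, green, red), "z_map" (480x640 float32, mm along the optical axis (not along the pixel's ray), 0 where there is no reading), "vertical_fov" (degrees; the focal length in pixels is half the picture's height over the tangent of half this angle, whatever the lens; pixels are square), "cx", "cy" (the principal point, pixels), "k1" (the pictures are not rectified: a ray, as slopes to the right and down, at radius r is drawn at 1 + k1 r^2 times it, then the intrinsics apply), "R" (3x3) and "t" (3): a world point X has camera coordinates R X + t; the wrist camera has in their place "T_tool_cam" (4x4, takes a point from camera to tool coordinates, whose origin is the TCP and whose axes are the flange's). Camera axes: x right, y down, z forward; pixel columns grow to the right and rows downward; lengths in mm; the calibration is good to about 2 mm. A picture is of the moment at which its call begins: read the wrist's pose just before it.
- finish_job(): hands the job in; it is judged then, once.
The state is a dict: "time_s": time; "joints": joint angles; "dq": joint speeds; "tau": joint torques, N m; "eef_pos": TCP position; "ee_rot": TCP orientation; "force": force on the tool from outside, world axes, zero at the start; "wrist_torque": the same for the moment, N m; "grip_width": opening from 0.0 (shut) to 1.0 (fully open); "grip_force": force on a finger pad.
Only numpy, scipy, OpenCV 4.12 (cv2) and the standard library are available. Lean on these libraries where they do the work, as an engineer would, in place of code of your own. Each camera call takes 0.05 s, during which the arm holds its last target. There are 200 camera calls.

### The job

Lift the steel ring weight up and off the post on the lid of the square white moist chamber and set it down gently, flat and wholly on the round cork pad, while the lid stays shut. Then take the lid by its post, raise it to 45 degrees (give or take 5) and hold it there for inspection: the lid falls shut if let go, so the program finishes while still holding the post. Do not push the other things on the bench about.

Things in the scene. Friction and masses are not known exactly. Their poses are not given: they have to be found in the camera images.
- chamber: Square white plastic box, fixed to the bench at the left or right, 160 x 160 x 74 mm, with a hinged grey lid on top (168 x 168 x 9 mm; top face of the shut lid 85 mm above the bench). Origin: centre of the underside. x axis: from the front (where the post is) to the hinge at the back, turned up to 0.4 rad from world x; y parallel to the hinge; z up.
- lid (a joint): Opening angle of the lid in rad: 0 shut, 0.785 = 45 degrees, stop at 1.4. The hinge is nearly frictionless, without spring, and the lid (about 0.35 kg) falls shut from every angle when let go.
- lid_hinge (a point): Middle of the hinge line, at (84, 0, 76) mm in the chamber's frame; the hinge line is parallel to the chamber's y axis. Its own axes are the lid's: x from the post to the hinge, y along the hinge, z out of the lid's top face; raising the lid turns it about +y.
- post_grip (a point): Point on the axis of the lid's post, 33 mm above the lid's top face; in the lid's frame (see lid_hinge) at (-140, 0, 42) mm; same axes. The post: an upright round aluminium pin, diameter 16 mm, 55 mm high above the lid, fixed to the lid 28 mm from its front edge; it leans with the lid. Fingers closing along the hinge direction let it swivel between them as the lid turns.
- ring_weight: Plain steel ring, outer diameter 62 mm, hole 30 mm, 25 mm high, about 0.4 kg. At the start it lies flat on the lid with the post standing up through its hole. Origin: centre of its underside; z is its axis.
- cork_pad: Round flat cork pad, diameter 120 mm, 6 mm thick, fixed on the bench on the other side from the chamber. Origin: centre of its underside.
- tape_roll: Bystander: roll of beige tape lying flat, diameter 72 mm, 19 mm high, not the ring weight. Origin: centre of underside.
- lab_timer: Bystander: white timer, 62 x 62 x 18 mm. Origin: centre of underside.
- marker: Bystander: blue marker pen lying down, 136 mm long, 12 mm thick. Origin: centre of underside.
- bottle_amber: Bystander: brown glass bottle with black cap, diameter 56 mm, 114 mm high. Origin: centre of underside.
- bottle_clear: Bystander: white bottle with blue cap, diameter 54 mm, 104 mm high. Origin: centre of underside.
- tube50: Bystander: standing 50 ml tube with blue cap, diameter 34 mm, 112 mm high. Origin: centre of underside.
Things that resemble listed ones, but are neither listed nor needed, are in the scene too. Several things have the shape of the ring_weight; the one meant has the colours described above.

How it is judged (in metres and radians):
On the way, in this order (a step that is already met when the one before it is completed fails the run):
1. the ring weight lies flat on the cork pad, released and at rest, and the lid is still shut (horizontal distance between ring_weight and cork_pad below 0.035 m and height (world z) of ring_weight below 0.012 m and angle between ring_weight's own z axis and vertical below 0.12 rad and contact force between ring_weight and the fingers below 0.1 N and linear speed of ring_weight below 0.03 m/s and value of joint lid below 0.05 rad), for 0.2 s.
2. the lid is held by its post at 40 to 50 degrees (value of joint lid between 0.698 and 0.873 rad and velocity of joint lid between -0.06 and 0.06 rad/s and contact force between chamber and the fingers above 1 N and distance between the grasp point and post_grip below 0.06 m), for 0.3 s.
At the end, for the whole second after the job is handed in: The lid stands still at 45 degrees (40 to 50), carried by the fingers at its post (TCP within 60 mm of the grip point, more than 1 N of contact); the ring weight lies flat, at rest and untouched on the cork pad, its centre within 35 mm of the pad's (all of step 2 and horizontal distance between ring_weight and cork_pad below 0.035 m and height (world z) of ring_weight below 0.012 m and angle between ring_weight's own z axis and vertical below 0.12 rad and contact force between ring_weight and the fingers below 0.1 N and linear speed of ring_weight below 0.03 m/s and contact force between chamber and ring_weight below 0.1 N); the arm keeps its last pose, push and grip.
It fails at once if the lid is raised with the ring weight still on it (value of joint lid above 0.1 rad and contact force between chamber and ring_weight above 0.2 N).
It fails at once if the ring weight is dropped or thrown (moves faster than 0.5 m/s out of the fingers) (linear speed of ring_weight above 0.5 m/s and contact force between ring_weight and the fingers below 0.1 N).
It fails at once if a bystander is pushed more than 30 mm (distance of any of tape_roll, lab_timer, marker, bottle_amber, bottle_clear, tube50 from where it was at the start of the episode above 0.03 m).
It also fails if it takes over 58 s, if anything falls off the work surface, if the arm or the gripper's body presses on something with over 40 N, if the wrist force passes 120 N, or if a joint passes its speed limit or range.

## Working session

There is one attempt and no reset: what is moved stays moved. The work goes in short steps, Python scripts to look and compute and a tool call to move; the robot and the scene stay as the last step left them, time stands still between calls to the robot, and variables do not carry over. Pictures are saved under pics/ and viewed, at most 10 in all, crops included, and the job is handed in when it is done.

Besides the shell and the picture viewer there is one more tool, called after ">>>" as a command line: name --argument value ..., lists and objects as JSON in quotes. move_arm: Moves the arm, as the interface text tells. Its arguments: {"type":"object","properties":{"moves":{"type":"array","items":{"type":"object","properties":{"turn":{"type":"array","items":{"type":"number"}},"translation":{"type":"array","items":{"type":"number"}},"hand":{"type":"number"}}}},"grip_force":{"type":"number"}},"required":["moves"]}

```bash
mkdir -p pics; cat > h.py <<'E'
import numpy as np, cv2
from rig import sense, capture, finish_job
from scipy.spatial.transform import Rotation as Ro
def Rq(q): return Ro.from_quat([q[1],q[2],q[3],q[0]])
def shot(name):
    s=sense(); c=capture(name)
    if 'R' in c: c['Rw']=np.array(c['R']).T; c['o']=-c['Rw']@np.array(c['t'])
    else:
        T=np.array(c['T_tool_cam']); R=Rq(s['ee_rot']).as_matrix()
        c['Rw']=R@T[:3,:3]; c['o']=R@T[:3,3]+np.array(s['eef_pos'])
    c['f']=240/np.tan(np.radians(c['vertical_fov'])/2)
    return c
def rays(c,uv):
    K=np.array([[c['f'],0,c['cx']],[0,c['f'],c['cy']],[0,0,1]])
    p=np.asarray(uv,float).reshape(-1,2); d=(p-[c['cx'],c['cy']])/c['f']
    s=d.copy()
    for _ in range(20): s=d/(1+c['k1']*(s**2).sum(1,keepdims=True))
    return np.c_[s,np.ones(len(s))]
def onplane(c,uv,z):
    w=rays(c,uv)@c['Rw'].T
    return c['o']+w*((z-c['o'][2])/w[:,2:3])
def cloud(c,uv):
    uv=np.asarray(uv).reshape(-1,2).astype(int)
    z=c['z_map'][uv[:,1],uv[:,0]]
    return c['o']+(rays(c,uv)*z[:,None])@c['Rw'].T
E
python3 - <<'E'
from h import *
for n in['top','side']:
    c=shot(n); cv2.imwrite(f'pics/{n}.png',c['image']); print(n,c['o'],c['Rw'][:,2],c['f'],c['k1'])
print(sense())
E
```

```text
top [ 392.51084784 -175.60908814 1150.71779893] [ 0.15676513 -0.00910223 -0.98759397] 601.0339301325597 -0.11796495655112343
side [174.91221281 681.90057051 711.06648136] [ 0.35214904 -0.75844354 -0.54841083] 563.9333086451395 0.015057330919758275
{'time_s': 0.1, 'joints': array([-1.47342940e+00,  3.13362770e-01,  1.49832929e+00,  3.43437384e-05,
        1.33101710e+00, -2.23406111e-01]), 'dq': array([-3.30351673e-05, -3.11441365e-04, -1.52660256e-03,  1.62032925e-03,
       -1.69909112e-03, -1.00965216e-03]), 'tau': array([ 2.29385143e-03, -4.12899041e+01, -2.60139835e+01, -2.12326568e-04,
        3.03277098e-03,  9.87428422e-06]), 'eef_pos': array([ 165.50570755, -498.01809089,  249.52028034]), 'ee_rot': array([-5.56094857e-04,  9.87166129e-01,  1.59695717e-01,  5.18028213e-05]), 'force': array([-0.01277573, -0.11306457,  0.6819422 ]), 'wrist_torque': array([-0.00876346, -0.00246583,  0.03483158]), 'grip_force': 0.0, 'grip_width': 1.0014654832883996}
```

View pics/top.png

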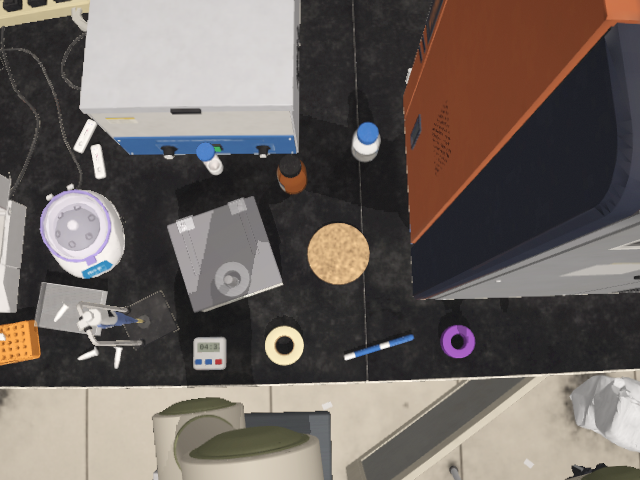

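View pics/side.png

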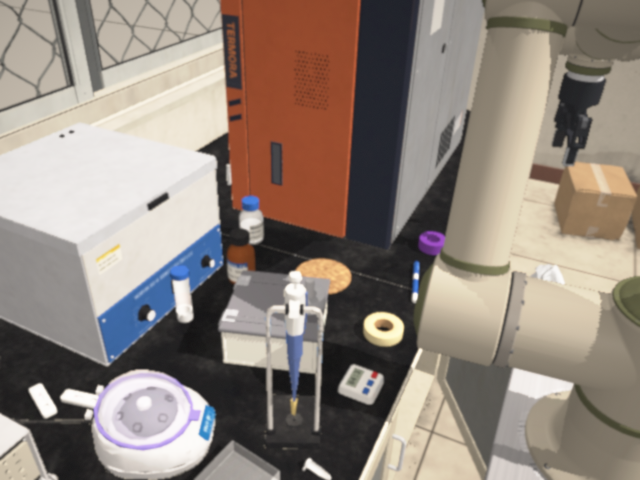

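The top view shows the chamber at about (225,255), with the steel ring round the post at (232,280). The cork pad is at (338,253), with the bottles at (210,160), (292,175) and (366,142). In the side view the pipette stand at (295,350) hides the post, so the wrist camera will give the second view. 

Ring-shaped candidates in the top view are the grey steel ring on the lid post (232,280), the beige tape (284,345) and the purple ring (458,341). The first fits: it's plain steel and sits on the post. I'll confirm it in a crop.

```bash
python3 - <<'E'
from h import *
c=shot('top'); im=c['image']
cv2.imwrite('pics/crop.png',cv2.resize(im[185:320,155:295],None,fx=4,fy=4,interpolation=cv2.INTER_CUBIC))
vv,uu=np.mgrid[140:370,20:480]; uv=np.c_[uu.ravel(),vv.ravel()]
P=cloud(c,uv); ok=c['z_map'][uv[:,1],uv[:,0]]>0; uv,P=uv[ok],P[ok]
# lid
b=(uv[:,0]>160)&(uv[:,0]<290)&(uv[:,1]>190)&(uv[:,1]<320)
L=P[b&(abs(P[:,2]-85)<6)]; print('lid z',np.median(L[:,2]))
r=cv2.minAreaRect(L[:,:2].astype(np.float32)); print('lid rect',r, cv2.boxPoints(r))
# ring top & post top
Rg=P[b&(P[:,2]>102)&(P[:,2]<118)]; print('ring',np.median(Rg[:,2]),cv2.minEnclosingCircle(Rg[:,:2].astype(np.float32)),len(Rg))
Q=P[b&(P[:,2]>130)]; print('post',len(Q),np.median(Q,0) if len(Q) else '')
# cork by colour
hsv=cv2.cvtColor(im,cv2.COLOR_BGR2HSV); m=cv2.inRange(hsv,(8,50,110),(28,200,255)); m[:, :300]=0;m[:215]=0;m[290:]=0;m[:,380:]=0
ct=max(cv2.findContours(m,0,1)[0],key=cv2.contourArea)
X=onplane(c,ct,6)[:,:2].astype(np.float32); print('cork',cv2.fitEllipse(X), 'depth z',np.median(cloud(c,np.argwhere(m)[:,::-1])[:,2]))
# tall things
t=P[(P[:,2]>60)&~b]; tu=uv[(P[:,2]>60)&~b]
mm=np.zeros((480,640),np.uint8); mm[tu[:,1],tu[:,0]]=1
n,lab=cv2.connectedComponents(mm)
for i in range(1,n):
    k=lab[tu[:,1],tu[:,0]]==i
    if k.sum()>40: print('tall',tu[k].mean(0).round(),t[k].min(0).round(),t[k].max(0).round())
E
```

```text
lid z 83.80384542766728
lid rect ((550.18505859375, 6.40692138671875), (172.32858276367188, 168.56263732910156), 17.87510871887207) [[ 442.31055    60.172264]
 [ 494.04968  -100.2535  ]
 [ 658.0596    -47.35842 ]
 [ 606.32043   113.067345]]
ring 108.49973184194005 ((498.9192199707031, -12.398829460144043), 31.462133407592773) 785
post 73 [494.36638274 -11.46837383 137.76872996]
cork ((553.44287109375, -202.34274291992188), (117.95687866210938, 118.7293701171875), 87.09532165527344) depth z 4.590362543651963
tall [206. 146.] [ 716. -130.   60.] [766. 209. 116.]
tall [367. 145.] [ 736. -287.   60.] [ 759. -236.  105.]
tall [446. 217.] [ 457. -455.   60.] [ 758. -335.  554.]
tall [291. 170.] [ 673. -146.   60.] [722. -90. 119.]
tall [ 75. 225.] [535. 221.  60.] [687. 355. 115.]
tall [102. 321.] [389. 153.  60.] [458. 206. 294.]
```

View pics/crop.png

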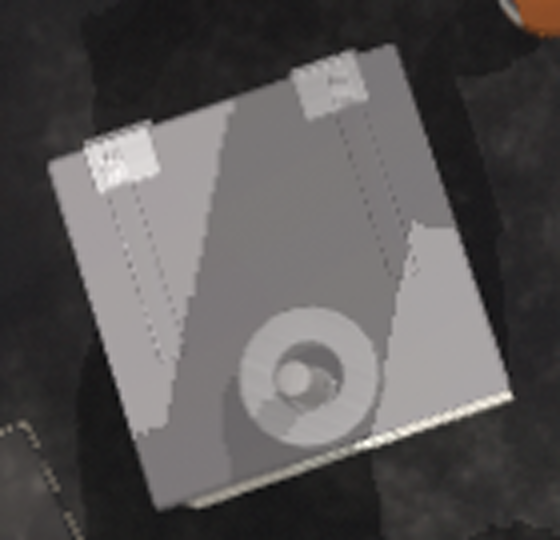

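The crop confirms it: a plain steel ring at crop (308,377), which is full (232,279), with the post through its hole. The hinges are at the back, at crop (120,155) and (330,85). The tool x axis is already along the chamber's x axis to within half a degree. I'll move above the post for two wrist views.

>>> move_arm --moves '[{"turn": [0, 0, 0], "translation": [23, -18, 0], "hand": 1}, {"turn": [0, 0, 0], "translation": [23, -18, 0], "hand": 1}, {"turn": [0, 0, 0], "translation": [23, -18, 0], "hand": 1}, {"turn": [0, 0, 0], "translation": [23, -18, 0], "hand": 1}, {"turn": [0, 0, 0], "translation": [23, -18, 0], "hand": 1}, {"turn": [0, 0, 0], "translation": [23, -18, 0], "hand": 1}, {"turn": [0, 0, 0], "translation": [23, -18, 0], "hand": 1}, {"turn": [0, 0, 0], "translation": [23, -18, 0], "hand": 1}, {"turn": [0, 0, 0], "translation": [23, -18, 0], "hand": 1}, {"turn": [0, 0, 0], "translation": [23, -18, 0], "hand": 1}]'

```text
time_s: 0.98
eef_pos: [327.5, -253.5, 249.9]
ee_rot: [-0.0, 0.987, 0.16, -0.0]
force: [1.5, -0.6, -0.2]
grip_width: 0.998
grip_force: 0.0
```

>>> move_arm --moves '[{"turn": [0, 0, 0], "translation": [23, -18, 0], "hand": 1}, {"turn": [0, 0, 0], "translation": [23, -18, 0], "hand": 1}, {"turn": [0, 0, 0], "translation": [23, -18, 0], "hand": 1}, {"turn": [0, 0, 0], "translation": [23, -18, 0], "hand": 1}, {"turn": [0, 0, 0], "translation": [23, -18, 0], "hand": 1}, {"turn": [0, 0, 0], "translation": [23, -18, 0], "hand": 1}, {"turn": [0, 0, 0], "translation": [23, -18, 0], "hand": 1}, {"turn": [0, 0, 0], "translation": [10, -8, 0], "hand": 1}, {"turn": [0, 0, 0], "translation": [0, 0, 0], "hand": 1}, {"turn": [0, 0, 0], "translation": [0, 0, 0], "hand": 1}]'

```text
time_s: 1.82
eef_pos: [446.9, -73.6, 249.8]
ee_rot: [-0.0, 0.987, 0.16, -0.0]
force: [-0.5, 0.7, -0.3]
grip_width: 0.999
grip_force: 0.0
```

```bash
python3 - <<'E'
from h import *
s=sense(); print(s['eef_pos'],Rq(s['ee_rot']).as_matrix().round(3),s['time_s'],s['joints'].round(2))
c=shot('wrist'); np.save('w1.npy',c,allow_pickle=True); cv2.imwrite('pics/w1.png',c['image'])
vv,uu=np.mgrid[0:480:1,0:640:1]; uv=np.c_[uu.ravel(),vv.ravel()]; ok=c['z_map'].ravel()>0
P=cloud(c,uv)[ok]; n=np.hypot(P[:,0]-497,P[:,1]+11.5)
L=P[(abs(P[:,2]-85)<6)&(n<200)]; print('lid z',np.median(L[:,2]))
R=P[(P[:,2]>102)&(P[:,2]<118)&(n<50)]; print('ring',np.median(R[:,2]),cv2.minEnclosingCircle(R[:,:2].astype(np.float32)))
Q=P[(P[:,2]>132)&(P[:,2]<150)&(n<30)]; print('post',np.median(Q,0),cv2.minEnclosingCircle(Q[:,:2].astype(np.float32)))
E
```

```text
[446.92748183 -73.63563262 249.75274437] [[ 0.949  0.317 -0.001]
 [ 0.317 -0.949  0.   ]
 [-0.001 -0.    -1.   ]] 1.8167 [-0.42  0.15  1.7  -0.    1.29  0.83]
lid z 85.686008866419
ring 110.50848964358599 ((500.0234680175781, -13.747434616088867), 31.06890296936035)
post [496.48555704 -13.00840409 140.14307332] ((496.0425109863281, -12.36538028717041), 7.854143142700195)
```

View pics/w1.png

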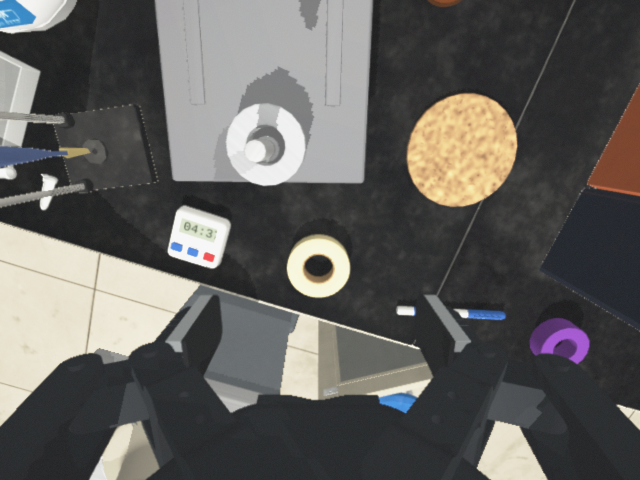

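The wrist view shows the ring at (266,145) and the post top at (262,150), with the cork at (463,150). Heights from the two views agree: lid 85, ring top 110, post top 140. Next I move over the ring and lower.

>>> move_arm --moves '[{"turn": [0, 0, 0], "translation": [23, -14, 0], "hand": 1}, {"turn": [0, 0, 0], "translation": [23, -14, 0], "hand": 1}, {"turn": [0, 0, 0], "translation": [23, -13, 0], "hand": 1}, {"turn": [0, 0, 0], "translation": [0, 0, 25], "hand": 1}, {"turn": [0, 0, 0], "translation": [0, 0, 25], "hand": 1}, {"turn": [0, 0, 0], "translation": [0, 0, 20], "hand": 1}, {"turn": [0, 0, 0], "translation": [0, 0, 15], "hand": 1}, {"turn": [0, 0, 0], "translation": [0, 0, 0], "hand": 1}, {"turn": [0, 0, 0], "translation": [0, 0, 0], "hand": 1}]'

```text
time_s: 2.62
eef_pos: [499.3, -14.1, 165.1]
ee_rot: [-0.0, 0.987, 0.159, -0.0]
force: [-0.7, 0.1, 0.4]
grip_width: 1.004
grip_force: 0.0
```

```bash
python3 - <<'E'
from h import *
s=sense(); print(s['eef_pos'],s['time_s'])
c=np.load('w1.npy',allow_pickle=True).item()
hsv=cv2.cvtColor(c['image'],cv2.COLOR_BGR2HSV); m=cv2.inRange(hsv,(8,50,110),(28,200,255)); m[:,:395]=0;m[:85]=0;m[215:]=0;m[:,530:]=0
ct=max(cv2.findContours(m,0,1)[0],key=cv2.contourArea)
print('cork',cv2.fitEllipse(onplane(c,ct,6)[:,:2].astype(np.float32)),np.median(cloud(c,np.argwhere(m)[:,::-1])[:,2]))
vv,uu=np.mgrid[0:480,0:640]; uv=np.c_[uu.ravel(),vv.ravel()]; ok=c['z_map'].ravel()>0; P=cloud(c,uv); k=ok&(abs(P[:,2]-85.5)<4)&(uv[:,0]>130)&(uv[:,0]<400)&(uv[:,1]<200)
Q=P[k]; u=uv[k]
for lo in('L','R'):
    rows=[Q[u[:,1]==v][(np.argmin if lo=='L' else np.argmax)(u[u[:,1]==v][:,0])] for v in range(10,170,3)]
    rows=np.array(rows); print(lo,np.degrees(np.polyfit(rows[:,0],rows[:,1],1)[0]),np.degrees(np.arctan(np.polyfit(rows[:,0],rows[:,1],1)[0])))
d=cloud(c,uv)
E
```

```text
[499.33505276 -14.08521718 165.09795673] 2.6167
cork ((554.6922607421875, -203.15269470214844), (119.11991119384766, 119.49629211425781), 26.961305618286133) 6.629771033681948
L 18.08975328510072 17.522248593665097
R 18.100630668442538 17.532139437506654
```

>>> move_arm --moves '[{"turn": [0, 0, 0], "translation": [0, 0, 16], "hand": 1}, {"turn": [0, 0, 0], "translation": [0, 0, 16], "hand": 1}, {"turn": [0, 0, 0], "translation": [0, 0, 12], "hand": 1}, {"turn": [0, 0, 0], "translation": [0, 0, 10], "hand": 1}, {"turn": [0, 0, 0], "translation": [0, 0, 7], "hand": 1}, {"turn": [0, 0, 0], "translation": [0, 0, 0], "hand": 0.8}, {"turn": [0, 0, 0], "translation": [0, 0, 0], "hand": 0.6}, {"turn": [0, 0, 0], "translation": [0, 0, 0], "hand": 0.6}, {"turn": [0, 0, 0], "translation": [0, 0, 0], "hand": 0.5}, {"turn": [0, 0, 0], "translation": [0, 0, 0], "hand": 0.5}]' --grip_force 50

```text
time_s: 3.45
eef_pos: [499.8, -13.1, 105.3]
ee_rot: [0.0, 0.987, 0.16, 0.0]
force: [-3.4, 0.0, 5.2]
grip_width: 0.713
grip_force: 53.2
```

>>> move_arm --moves '[{"turn": [0, 0, 0], "translation": [0, 0, 0], "hand": 0.4}, {"turn": [0, 0, 0], "translation": [0, 0, 0], "hand": 0.4}, {"turn": [0, 0, 0], "translation": [0, 0, 0], "hand": 0.4}]'

```text
time_s: 3.7
eef_pos: [499.9, -13.1, 105.3]
ee_rot: [0.0, 0.987, 0.16, 0.0]
force: [-2.2, 1.1, 5.5]
grip_width: 0.712
grip_force: 53.2
```

>>> move_arm --moves '[{"turn": [0, 0, 0], "translation": [0, 0, -4], "hand": 0.4}, {"turn": [0, 0, 0], "translation": [0, 0, -8], "hand": 0.4}, {"turn": [0, 0, 0], "translation": [0, 0, -10], "hand": 0.4}, {"turn": [0, 0, 0], "translation": [0, 0, -10], "hand": 0.4}, {"turn": [0, 0, 0], "translation": [0, 0, -10], "hand": 0.4}, {"turn": [0, 0, 0], "translation": [0, 0, -12], "hand": 0.4}, {"turn": [0, 0, 0], "translation": [0, 0, -12], "hand": 0.4}, {"turn": [0, 0, 0], "translation": [0, 0, -14], "hand": 0.4}, {"turn": [0, 0, 0], "translation": [0, 0, -10], "hand": 0.4}, {"turn": [0, 0, 0], "translation": [0, 0, 0], "hand": 0.4}]'

```text
time_s: 4.53
eef_pos: [500.5, -13.3, 196.5]
ee_rot: [0.001, 0.987, 0.16, 0.002]
force: [1.4, 0.4, -3.5]
grip_width: 0.708
grip_force: 55.3
```

```bash
python3 - <<'E'
from h import *
s=sense(); print(s['eef_pos'],s['force'],s['grip_width'])
c=shot('wrist'); t=shot('top'); cv2.imwrite('pics/w2.png',np.hstack([cv2.resize(c['image'],(400,300)),cv2.resize(t['image'][150:350,130:400],(400,300))]))
s=Rq(s['ee_rot']).inv().apply(np.array([554,-203,0])-s['eef_pos']); print('to cork in tool',s)
E
```

```text
[500.49473439 -13.34124098 196.53207672] [ 1.43047703  0.35712121 -3.46562667] 0.7084292943378322
to cork in tool [ -9.75730894 196.38217048 196.96942286]
```

View pics/w2.png

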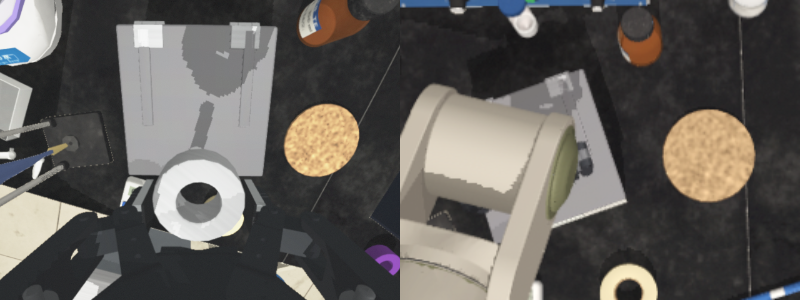

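In the left pane the ring is held at (198,200), clear of the post, and the lid is still shut. I carry it sideways to the cork.

>>> move_arm --moves '[{"turn": [0, 0, 0], "translation": [0, 10, 0], "hand": 0.4}, {"turn": [0, 0, 0], "translation": [-1, 20, 0], "hand": 0.4}, {"turn": [0, 0, 0], "translation": [-2, 28, 0], "hand": 0.4}, {"turn": [0, 0, 0], "translation": [-2, 30, 0], "hand": 0.4}, {"turn": [0, 0, 0], "translation": [-2, 30, 0], "hand": 0.4}, {"turn": [0, 0, 0], "translation": [-2, 30, 0], "hand": 0.4}, {"turn": [0, 0, 0], "translation": [-1, 28, 0], "hand": 0.4}, {"turn": [0, 0, 0], "translation": [0, 15, 0], "hand": 0.4}, {"turn": [0, 0, 0], "translation": [0, 5, 0], "hand": 0.4}, {"turn": [0, 0, 0], "translation": [0, 0, 0], "hand": 0.4}]'

```text
time_s: 5.47
eef_pos: [551.7, -203.5, 192.8]
ee_rot: [-0.001, 0.987, 0.159, -0.001]
force: [0.5, -0.2, -4.5]
grip_width: 0.71
grip_force: 55.4
```

>>> move_arm --moves '[{"turn": [0, 0, 0], "translation": [0, 0, 15], "hand": 0.4}, {"turn": [0, 0, 0], "translation": [0, 0, 20], "hand": 0.4}, {"turn": [0, 0, 0], "translation": [0, 0, 25], "hand": 0.4}, {"turn": [0, 0, 0], "translation": [0, 0, 25], "hand": 0.4}, {"turn": [0, 0, 0], "translation": [0, 0, 20], "hand": 0.4}, {"turn": [0, 0, 0], "translation": [0, 0, 15], "hand": 0.4}, {"turn": [0, 0, 0], "translation": [0, 0, 12], "hand": 0.4}, {"turn": [0, 0, 0], "translation": [0, 0, 10], "hand": 0.4}, {"turn": [0, 0, 0], "translation": [0, 0, 8], "hand": 0.4}, {"turn": [0, 0, 0], "translation": [0, 0, 0], "hand": 0.4}]'

```text
time_s: 6.3
eef_pos: [551.4, -201.7, 42.7]
ee_rot: [-0.001, 0.987, 0.16, -0.001]
force: [-1.1, 0.4, -3.8]
grip_width: 0.707
grip_force: 55.5
```

```bash
python3 - <<'E'
from h import *
s=sense(); print(s['eef_pos'],s['force'],s['grip_width'])
c=shot('side'); 
cv2.imwrite('pics/s3.png',cv2.resize(c['image'][220:340,240:440],(800,480)))
E
```

```text
[ 551.41654072 -201.68784218   42.71596853] [-1.10153849  0.43433992 -3.84480498] 0.7068912718719585
```

View pics/s3.png

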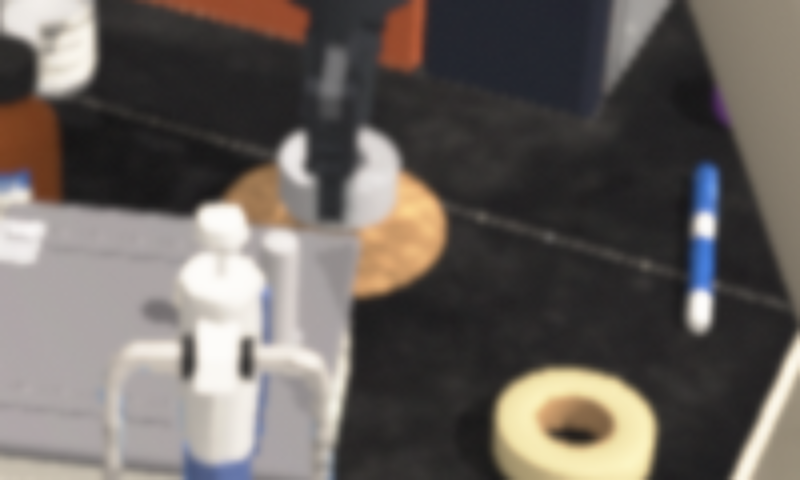

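The ring is level in the fingers at crop (338,180), above the cork. I lower the rest slowly.

>>> move_arm --moves '[{"turn": [0, 0, 0], "translation": [2, 0, 4], "hand": 0.4}, {"turn": [0, 0, 0], "translation": [0, 0, 4], "hand": 0.4}, {"turn": [0, 0, 0], "translation": [0, 0, 3], "hand": 0.4}, {"turn": [0, 0, 0], "translation": [0, 0, 2], "hand": 0.4}, {"turn": [0, 0, 0], "translation": [0, 0, 1], "hand": 0.4}, {"turn": [0, 0, 0], "translation": [0, 0, 1], "hand": 0.4}, {"turn": [0, 0, 0], "translation": [0, 0, 0], "hand": 0.4}, {"turn": [0, 0, 0], "translation": [0, 0, 0], "hand": 0.4}]'

```text
time_s: 7.02
eef_pos: [553.9, -201.7, 29.1]
ee_rot: [0.0, 0.987, 0.16, 0.0]
force: [-0.2, 0.2, -4.5]
grip_width: 0.709
grip_force: 55.6
```

>>> move_arm --moves '[{"turn": [0, 0, 0], "translation": [0, 0, 1], "hand": 0.4}, {"turn": [0, 0, 0], "translation": [0, 0, 1], "hand": 0.4}, {"turn": [0, 0, 0], "translation": [0, 0, 0], "hand": 0.4}]'

```text
time_s: 7.27
eef_pos: [553.8, -201.6, 26.8]
ee_rot: [-0.0, 0.987, 0.16, -0.0]
force: [-0.5, -0.5, -5.0]
grip_width: 0.711
grip_force: 55.6
```

>>> move_arm --moves '[{"turn": [0, 0, 0], "translation": [0, 0, 0.5], "hand": 0.4}, {"turn": [0, 0, 0], "translation": [0, 0, 0.5], "hand": 0.4}, {"turn": [0, 0, 0], "translation": [0, 0, 0], "hand": 0.4}]'

```text
time_s: 7.52
eef_pos: [553.9, -201.7, 26.5]
ee_rot: [0.0, 0.987, 0.16, 0.0]
force: [-2.6, 1.5, 1.8]
grip_width: 0.711
grip_force: 56.1
```

Contact: the force went from -5 to +1.8 N. I release gradually and lift off.

>>> move_arm --moves '[{"turn": [0, 0, 0], "translation": [0, 0, 0], "hand": 0.72}, {"turn": [0, 0, 0], "translation": [0, 0, 0], "hand": 0.78}, {"turn": [0, 0, 0], "translation": [0, 0, 0], "hand": 0.88}, {"turn": [0, 0, 0], "translation": [0, 0, 0], "hand": 1}, {"turn": [0, 0, 0], "translation": [0, 0, 0], "hand": 1}, {"turn": [0, 0, 0], "translation": [0, 0, 0], "hand": 1}, {"turn": [0, 0, 0], "translation": [0, 0, -5], "hand": 1}, {"turn": [0, 0, 0], "translation": [0, 0, -10], "hand": 1}, {"turn": [0, 0, 0], "translation": [0, 0, -20], "hand": 1}, {"turn": [0, 0, 0], "translation": [0, 0, -25], "hand": 1}]' --grip_force 40

```text
time_s: 8.35
eef_pos: [553.3, -201.4, 86.5]
ee_rot: [-0.001, 0.987, 0.16, -0.001]
force: [-0.7, -0.2, -0.5]
grip_width: 0.999
grip_force: 0.0
```

>>> move_arm --moves '[{"turn": [0, 0, 0], "translation": [0, 0, -30], "hand": 1}, {"turn": [0, 0, 0], "translation": [0, 0, -30], "hand": 1}, {"turn": [0, 0, 0], "translation": [0, 0, -30], "hand": 1}, {"turn": [0, 0, 0], "translation": [0, 0, -25], "hand": 1}, {"turn": [0, 0, 0], "translation": [0, 0, -5], "hand": 1}, {"turn": [0, 0, 0], "translation": [0, 0, 0], "hand": 1}]'

```text
time_s: 8.85
eef_pos: [554.4, -201.9, 208.6]
ee_rot: [0.001, 0.987, 0.16, 0.002]
force: [-1.5, 0.2, 0.1]
grip_width: 1.0
grip_force: 0.0
```

```bash
python3 - <<'E'
from h import *
s=sense(); print(s['eef_pos'],s['time_s'])
c=shot('wrist'); cv2.imwrite('pics/w4.png',c['image'])
vv,uu=np.mgrid[0:330,0:640]; uv=np.c_[uu.ravel(),vv.ravel()]; ok=c['z_map'][:330].ravel()>0
P=cloud(c,uv)[ok]; n=np.hypot(P[:,0]-554,P[:,1]+202.5)
R=P[(P[:,2]>26)&(P[:,2]<40)&(n<45)]; print('ring',len(R),np.median(R[:,2]),np.ptp(R[:,2]),cv2.minEnclosingCircle(R[:,:2].astype(np.float32)))
n=np.hypot(P[:,0]-497,P[:,1]+11.5); Q=P[(P[:,2]>132)&(P[:,2]<150)&(n<30)]
if len(Q): print('post',np.median(Q,0))
L=P[(abs(P[:,2]-85)<10)&(n<150)]; print('lid',np.median(L[:,2]) if len(L) else 0)
print(Rq(s['ee_rot']).inv().apply(np.array([496.3,-12.3,118])-s['eef_pos']))
E
```

```text
[ 554.35778017 -201.92388934  208.63208493] 8.85
ring 2543 31.682817665408322 8.031366115292428 ((554.0542602539062, -202.49664306640625), 30.96503448486328)
post [498.98698725 -16.28412558 139.23809032]
lid 85.70063446893121
[   4.45759795 -198.56989604   89.95680226]
```

View pics/w4.png

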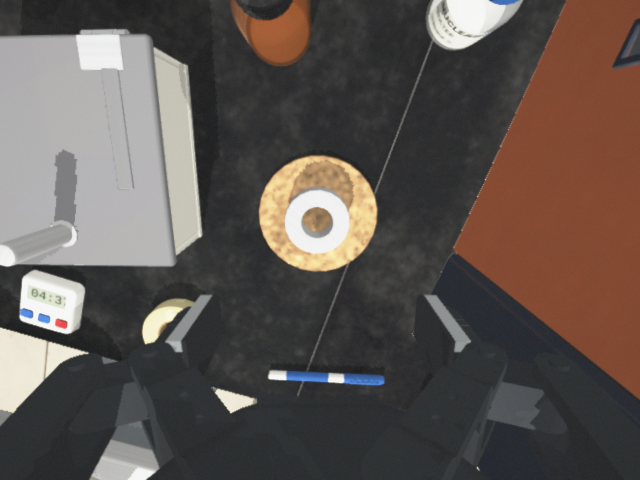

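The ring lies flat and centred on the cork, with its centre at (554,-202.5) and top at 31.7 mm. The lid is shut, with the bare post at (60,235). Now to the post.

>>> move_arm --moves '[{"turn": [0, 0, 0], "translation": [0, -15, 0], "hand": 1}, {"turn": [0, 0, 0], "translation": [1, -28, 0], "hand": 0.6}, {"turn": [0, 0, 0], "translation": [1, -32, 0], "hand": 0.6}, {"turn": [0, 0, 0], "translation": [1, -32, 0], "hand": 0.6}, {"turn": [0, 0, 0], "translation": [1, -32, 0], "hand": 0.6}, {"turn": [0, 0, 0], "translation": [0, -32, 0], "hand": 0.6}, {"turn": [0, 0, 0], "translation": [0, -20, 0], "hand": 0.6}, {"turn": [0, 0, 0], "translation": [0, -7, 0], "hand": 0.6}, {"turn": [0, 0, 0], "translation": [0, 0, 0], "hand": 0.6}, {"turn": [0, 0, 0], "translation": [0, 0, 0], "hand": 0.6}]'

```text
time_s: 9.73
eef_pos: [495.3, -13.0, 205.4]
ee_rot: [-0.0, 0.987, 0.16, -0.0]
force: [0.1, 0.5, 0.3]
grip_width: 0.6
grip_force: 0.0
```

```bash
python3 - <<'E'
from h import *
s=sense(); print(s['eef_pos'],s['time_s'],s['joints'].round(2))
c=shot('wrist')
vv,uu=np.mgrid[0:480,0:640]; uv=np.c_[uu.ravel(),vv.ravel()]; ok=c['z_map'].ravel()>0
P=cloud(c,uv)[ok]; n=np.hypot(P[:,0]-497,P[:,1]+11.5)
Q=P[(P[:,2]>132)&(P[:,2]<146)&(n<20)]
if len(Q): print('post',np.median(Q,0),cv2.minEnclosingCircle(Q[:,:2].astype(np.float32)),len(Q))
print(Rq(s['ee_rot']).inv().apply(np.array([496.3,-12.3,118])-s['eef_pos']))
E
```

```text
[495.26274526 -13.02138642 205.44369862] 9.7333 [-0.26  0.29  1.65 -0.    1.2   0.99]
post [497.74923374 -11.5579089  140.22640798] ((496.29742431640625, -12.075115203857422), 7.989901542663574) 541
[ 1.28483256 -0.33652775 87.44273943]
```

>>> move_arm --moves '[{"turn": [0, 0, 0], "translation": [1, 0, 15], "hand": 0.6}, {"turn": [0, 0, 0], "translation": [0, 0, 20], "hand": 0.6}, {"turn": [0, 0, 0], "translation": [0, 0, 20], "hand": 0.6}, {"turn": [0, 0, 0], "translation": [0, 0, 16], "hand": 0.6}, {"turn": [0, 0, 0], "translation": [0, 0, 11], "hand": 0.6}, {"turn": [0, 0, 0], "translation": [0, 0, 5], "hand": 0.4}, {"turn": [0, 0, 0], "translation": [0, 0, 0], "hand": 0.3}, {"turn": [0, 0, 0], "translation": [0, 0, 0], "hand": 0.2}, {"turn": [0, 0, 0], "translation": [0, 0, 0], "hand": 0.1}, {"turn": [0, 0, 0], "translation": [0, 0, 0], "hand": 0}]' --grip_force 40

```text
time_s: 10.62
eef_pos: [495.9, -11.5, 119.3]
ee_rot: [-0.001, 0.987, 0.159, -0.0]
force: [-0.6, 6.5, -2.2]
grip_width: 0.178
grip_force: 39.0
```

>>> move_arm --moves '[{"turn": [0, 0, 0], "translation": [0, 0, 0], "hand": 0}, {"turn": [0, 0, 0], "translation": [0, 0, 0], "hand": 0}, {"turn": [0, 0, 0], "translation": [0, 0, 0], "hand": 0}]'

```text
time_s: 10.87
eef_pos: [495.9, -11.5, 119.3]
ee_rot: [-0.001, 0.987, 0.16, -0.0]
force: [-0.8, 7.4, -2.7]
grip_width: 0.172
grip_force: 39.0
```

```bash
python3 - <<'E'
from h import *
s=sense(); p=s['eef_pos']; print(p,s['force'],s['grip_width'],s['grip_force'])
R=Rq(s['ee_rot']); h=np.radians(17.6); X=np.array([np.cos(h),np.sin(h),0])
x0,z0=-140,p[2]-76
prev=np.zeros(3)
for d in range(3,49,3):
    a=np.radians(d); x=x0*np.cos(a)+z0*np.sin(a); z=-x0*np.sin(a)+z0*np.cos(a)
    D=R.inv().apply((x-x0)*X+[0,0,z-z0]); print(d,(D-prev).round(1),D.round(1)); prev=D
E
```

```text
[495.89243358 -11.47627975 119.31383758] [-0.77839622  7.36387351 -2.70023896] 0.17237176006565694 38.95813465118408
3 [ 2.5  0.  -7.3] [ 2.5  0.  -7.3]
6 [ 2.8  0.  -7.1] [  5.3   0.  -14.4]
9 [ 3.2  0.  -7. ] [  8.5   0.1 -21.4]
12 [ 3.6  0.  -6.8] [ 12.1   0.1 -28.2]
15 [ 3.9  0.  -6.6] [ 16.    0.1 -34.8]
18 [ 4.3  0.  -6.4] [ 20.2   0.2 -41.1]
21 [ 4.6  0.  -6.2] [ 24.8   0.2 -47.3]
24 [ 4.9  0.1 -5.9] [ 29.7   0.3 -53.2]
27 [ 5.2  0.1 -5.6] [ 34.9   0.4 -58.8]
30 [ 5.5  0.1 -5.4] [ 40.4   0.4 -64.2]
33 [ 5.8  0.1 -5.1] [ 46.2   0.5 -69.3]
36 [ 6.   0.1 -4.8] [ 52.2   0.6 -74. ]
39 [ 6.3  0.1 -4.4] [ 58.4   0.6 -78.5]
42 [ 6.5  0.1 -4.1] [ 64.9   0.7 -82.6]
45 [ 6.7  0.1 -3.8] [ 71.6   0.8 -86.3]
48 [ 6.9  0.1 -3.4] [ 78.5   0.9 -89.7]
```

>>> move_arm --moves '[{"turn": [0, 0, 0], "translation": [1.2, 0, -3.7], "hand": 0}, {"turn": [0, 0, 0], "translation": [1.3, 0, -3.6], "hand": 0}, {"turn": [0, 0, 0], "translation": [1.4, 0, -3.6], "hand": 0}, {"turn": [0, 0, 0], "translation": [1.4, 0, -3.5], "hand": 0}, {"turn": [0, 0, 0], "translation": [1.6, 0, -3.5], "hand": 0}, {"turn": [0, 0, 0], "translation": [1.6, 0, -3.5], "hand": 0}, {"turn": [0, 0, 0], "translation": [1.8, 0, -3.4], "hand": 0}, {"turn": [0, 0, 0], "translation": [1.8, 0, -3.4], "hand": 0}, {"turn": [0, 0, 0], "translation": [1.9, 0, -3.3], "hand": 0}, {"turn": [0, 0, 0], "translation": [2.0, 0, -3.3], "hand": 0}]'

```text
time_s: 11.7
eef_pos: [511.0, -6.6, 153.8]
ee_rot: [-0.001, 0.987, 0.16, -0.001]
force: [0.3, 4.9, -7.0]
grip_width: 0.172
grip_force: 39.5
```

Forces are low, so I continue along the arc.

>>> move_arm --moves '[{"turn": [0, 0, 0], "translation": [2.1, 0, -3.2], "hand": 0}, {"turn": [0, 0, 0], "translation": [2.2, 0, -3.2], "hand": 0}, {"turn": [0, 0, 0], "translation": [2.3, 0, -3.1], "hand": 0}, {"turn": [0, 0, 0], "translation": [2.3, 0, -3.1], "hand": 0}, {"turn": [0, 0, 0], "translation": [2.4, 0, -3.0], "hand": 0}, {"turn": [0, 0, 0], "translation": [2.5, 0, -2.9], "hand": 0}, {"turn": [0, 0, 0], "translation": [2.6, 0, -2.8], "hand": 0}, {"turn": [0, 0, 0], "translation": [2.6, 0, -2.8], "hand": 0}, {"turn": [0, 0, 0], "translation": [2.7, 0, -2.7], "hand": 0}, {"turn": [0, 0, 0], "translation": [2.8, 0, -2.7], "hand": 0}]'

```text
time_s: 12.53
eef_pos: [534.4, 0.9, 183.3]
ee_rot: [-0.0, 0.987, 0.16, -0.001]
force: [-0.6, 5.0, -6.6]
grip_width: 0.177
grip_force: 39.3
```

>>> move_arm --moves '[{"turn": [0, 0, 0], "translation": [2.9, 0, -2.6], "hand": 0}, {"turn": [0, 0, 0], "translation": [2.9, 0, -2.5], "hand": 0}, {"turn": [0, 0, 0], "translation": [3.0, 0, -2.4], "hand": 0}, {"turn": [0, 0, 0], "translation": [3.0, 0, -2.4], "hand": 0}, {"turn": [0, 0, 0], "translation": [3.1, 0, -2.2], "hand": 0}, {"turn": [0, 0, 0], "translation": [3.2, 0, -2.2], "hand": 0}, {"turn": [0, 0, 0], "translation": [3.2, 0, -2.1], "hand": 0}, {"turn": [0, 0, 0], "translation": [3.3, 0, -2.0], "hand": 0}, {"turn": [0, 0, 0], "translation": [3.3, 0, -1.9], "hand": 0}, {"turn": [0, 0, 0], "translation": [3.4, 0, -1.9], "hand": 0}]'

```text
time_s: 13.37
eef_pos: [564.6, 10.5, 205.7]
ee_rot: [0.0, 0.987, 0.16, -0.0]
force: [-2.6, 5.0, -4.7]
grip_width: 0.171
grip_force: 39.1
```

>>> move_arm --moves '[{"turn": [0, 0, 0], "translation": [0, 0, 0], "hand": 0}, {"turn": [0, 0, 0], "translation": [0, 0, 0], "hand": 0}, {"turn": [0, 0, 0], "translation": [0, 0, 0], "hand": 0}, {"turn": [0, 0, 0], "translation": [0, 0, 0], "hand": 0}, {"turn": [0, 0, 0], "translation": [0, 0, 0], "hand": 0}, {"turn": [0, 0, 0], "translation": [0, 0, 0], "hand": 0}]'

```text
time_s: 13.87
eef_pos: [564.3, 10.4, 205.5]
ee_rot: [0.0, 0.987, 0.16, 0.0]
force: [-3.2, 3.9, -5.5]
grip_width: 0.173
grip_force: 39.5
```

```bash
python3 - <<'E'
from h import *
s=sense(); print(s['eef_pos'],s['force'],s['grip_force'],s['time_s'])
h=np.radians(17.6); X=np.array([np.cos(h),np.sin(h),0]); Y=np.array([-np.sin(h),np.cos(h),0])
H=np.array([496.3,-12.2,76])+140*X
for n in('wrist','top','side'):
    c=shot(n); cv2.imwrite(f'pics/end_{n}.png',c['image'])
    vv,uu=np.mgrid[0:480,0:640]; uv=np.c_[uu.ravel(),vv.ravel()]; ok=c['z_map'].ravel()>0
    P=cloud(c,uv)[ok]-H; x,y,z=P@X,P@Y,P[:,2]
    k=(abs(y)<82)&(abs(y)>62)&(x<-25)&(x>-105)&(z>15)&(abs(z+x)<45)
    if k.sum()>30:
        x,z=x[k],z[k]
        for _ in range(4): 
            f=np.polyfit(x,z,1); g=abs(z-np.polyval(f,x))<4; x,z=x[g],z[g]
        print(n,k.sum(),g.sum(),'lid deg',-np.degrees(np.arctan(f[0])),'offset',f[1]*np.cos(np.arctan(f[0])))
E
```

```text
[564.30780017  10.41959423 205.54673118] [-3.20952096  3.91089727 -5.50808077] 39.52962934970856 13.8667
wrist 10617 10617 lid deg 43.51614245128693 offset 9.273487696907134
top 538 534 lid deg 43.304884988877625 offset 8.15581071990484
side 413 413 lid deg 43.26921683969449 offset 8.741340930806624
```

View pics/end_side.png

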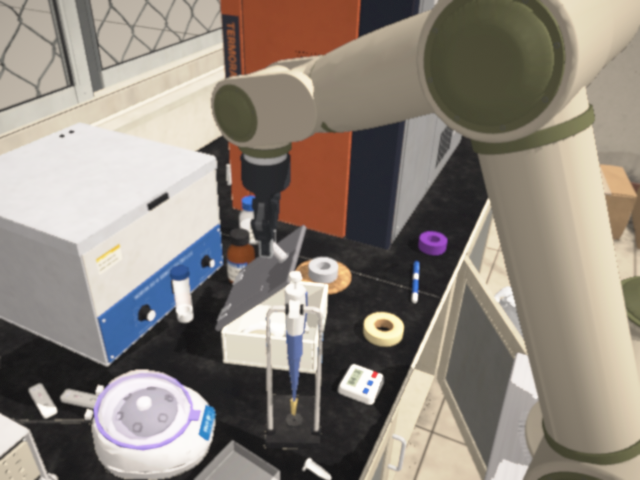

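The side view shows the lid open at (265,280), held by its post, and the ring on the cork at (323,268). Three cameras measure 43.3–43.5°, so I nudge it up by 1.5°, hold and hand in.

>>> move_arm --moves '[{"turn": [0, 0, 0], "translation": [1.7, 0, -0.9], "hand": 0}, {"turn": [0, 0, 0], "translation": [1.7, 0, -0.9], "hand": 0}, {"turn": [0, 0, 0], "translation": [0, 0, 0], "hand": 0}, {"turn": [0, 0, 0], "translation": [0, 0, 0], "hand": 0}, {"turn": [0, 0, 0], "translation": [0, 0, 0], "hand": 0}, {"turn": [0, 0, 0], "translation": [0, 0, 0], "hand": 0}, {"turn": [0, 0, 0], "translation": [0, 0, 0], "hand": 0}, {"turn": [0, 0, 0], "translation": [0, 0, 0], "hand": 0}, {"turn": [0, 0, 0], "translation": [0, 0, 0], "hand": 0}, {"turn": [0, 0, 0], "translation": [0, 0, 0], "hand": 0}]'

```text
time_s: 14.85
eef_pos: [567.5, 11.5, 207.3]
ee_rot: [0.0, 0.987, 0.16, -0.0]
force: [-1.1, 2.0, -5.0]
grip_width: 0.175
grip_force: 39.1
```

```bash
python3 -c "
from rig import *
s=sense();print(s['eef_pos'],s['force'],s['grip_force']);print(finish_job())"
```

```text
[567.51732226  11.45202837 207.27273279] [-1.05670304  1.95736549 -4.98685932] 39.09606993198395
the job is handed in; nothing more can be done
None
```

The steel ring weight lies flat and centred on the cork pad, the lid is held by its post at about 45° (measured 43.4° before a final 1.5° raise), and the job was handed in at about 15 s; no verdict was returned.

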